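Check the tart press's die with the surface thermometer

ROBOT

A 7-joint arm with a two-finger parallel gripper is mounted at the origin on the work surface. World frame = base frame: x ahead of the robot, y to its left, z up, the work surface at z = 0. Lengths are in m, angles in rad, forces in N, time in s.
With the tool pointing down it reaches from about 0.4 to 0.85 m from the base axis. Payload 10.4 kg.
Tool frame: the origin (TCP) lies at the very end of the fingers, on their centre line; the grasp point (between the pads) lies 19 mm behind it; z points along the fingers, y is the line along which they close (so a half turn about z gives the same grasp; the last joint's range is limited). The gripper opens to 85 mm and grips with 20 to 120 N. Pads are 22 mm wide; open, the fingers measure 114 mm over their backs; the gripper's body (76 mm by 85 mm) begins 54 mm behind the grasp point. The pads swing forward as they close: fully open they stand 13 mm farther back than shut.
Start: joints at [1.308, 0.332, -0.065, 1.46, 0.022, 1.35, -0.088], TCP at [0.148, -0.607, 0.194] pointing down, gripper open.
Joint ranges: [-2.6, 2.6], [-0.5, 2.12], [-1.47, 1.34], [0.16, 2.42], [-1.27, 4.41], [0.06, 2.06], [-2.6, 2.6]. Speed limits (rad/s): [2.22, 2.22, 2.79, 2.79, 3.14, 3.14, 3.14].

INTERFACE

Orientations are given as a unit quaternion [x, y, z, w].
In Python, from workcell import * gives the robot as it stands.
- The arm moves only by the tool step_arm, never from a script. Its argument "commands" is one flat list of numbers, 7 for each row, row after row: the finger opening in mm, from 0 to 85.4, then the shift along the world's x, y, z as a fraction of full scale, then the turn, a rotation vector about the world's x, y, z as a fraction of full scale. A call has exactly 10 rows; each row is the pose to reach, as a shift and turn from the pose commanded when the call began, turning the shorter way round; what a row does not reach only later rows make up. Full scale, the value 1, is 0.6 m for a shift and pi rad for a turn. A row lasts 1/8 s, in which the tool goes at most 62.5 mm and 10.7 degrees, less where a joint would pass 70% of its speed; a pose out of reach is approached as far as the arm can. A call with a number of a shift or a turn outside -1 to 1 is refused whole. A call with a gripper value outside its range is refused whole. The fingers move at their own pace and stop on an object; "squeeze" is the grip in N (left out, the last holds). Time passes only in rows, so rows that repeat a pose let the fingers close, or fill a call up. It gives the time, the measured TCP pose, the force, the opening and the grip force at its end, in the units of the state.
- get_obs(): the state, without advancing time (a new reading comes with each control period).
- camera(name): name is "scene" or "top" or "wrist"; returns the picture (400x640x3 uint8, red, green, blue); there is no depth.
- camera_params(name): a dict with "mtx" (3x3 intrinsics, pixels), "extrinsics" (4x4, takes a point from world to camera coordinates); the wrist camera has in their place "tool_from_camera" (4x4, takes a point from camera to tool coordinates, whose origin is the TCP and whose axes are the flange's). Camera axes: x right, y down, z forward; pixel columns grow to the right and rows downward; lengths in m; the calibration is good to about 2 mm. A picture is of the moment at which its call begins: read the wrist's pose just before it. camera_params takes no time and is no camera call.
- hand_in(): hands the job in; it is judged then, once.
The state is a dict: "clock": time; "joint_pos": joint angles; "joint_velocities": joint speeds; "tau": joint torques, N m; "position": TCP position; "ee_rot": TCP orientation; "ft_force": force on the tool from outside, world axes, zero at the start; "torque": the same for the moment, N m; "grip_width": opening from 0.0 (shut) to 1.0 (fully open); "grasp_force": force on a finger pad.
Only numpy, scipy, OpenCV 4.12 (cv2) and the standard library are available. Lean on these libraries where they do the work, as an engineer would, in place of code of your own. Each camera call takes 0.05 s, during which the arm holds its last target. There are 200 camera calls.

TASK

Check how hot the tart-shell press is: first swing the press's small lever with its presser disc all the way up and back, out of the way, and leave it up. Then lift the sprung-tip thermometer out of its stand and hold it upright on the die, tip inside the small marked ring, pressing lightly so that the sprung tip is pushed about half way in, never bottomed hard. Finish like that: still gripping the thermometer and pressing it on the spot, with the things lying about left where they are.

Things in the scene. Friction and masses are not known exactly. Their poses are not given: they have to be found in the camera images.
- lever (a joint): angle of the press's lever (rad) about a level hinge: 0 down, with the presser disc over the die; 1.7 its stop, past upright and leaning slightly back. It starts between 0 and 0.25. Friction (about 0.3 N m) keeps it wherever it is left; about 3 N at the knob moves it.
- lever_knob (a point): centre of the lever's black knob: a level round bar, 20 mm diameter, 30 mm long along the press's y (pinch it by its two flat ends). It goes round lever_hinge at 195 mm from it; the point turns with the lever. It stands on the 14 mm wide steel lever, whose top is 7 mm below its centre. Lever down: 92 mm above the table, 47 mm over the die's top, 55 mm before the spot.
- lever_hinge (a point): centre of the lever's hinge between two steel cheeks (over all 60 mm wide, up to 100 mm above the table) on the head of the press, 140 mm behind the spot, 80 mm above the table. Axes as the press: the hinge runs along y, and raising the lever carries the knob up and then towards +x.
- press: white box-shaped tart-shell press, fixed to the table. Origin under the die's centre, on the table; its x points from the spot to the hinge (away from the front edge), z up. Base 270 x 170 mm (x from -75 to +195 mm), 30 mm high. When raised to its stop the lever and its 48 mm presser disc stay at least 80 mm behind the spot.
- die: round flat aluminium die, 110 mm in diameter, on the press; its level top is 45 mm above the table. Origin as the press's origin.
- spot (a point): the marked spot: centre of a thin dark ring (inner diameter 28 mm) on the middle of the die's top, 45 mm above the table. It is covered by the presser disc while the lever is down.
- stand: steel thermometer stand, fixed: a round foot 84 mm in diameter and 8 mm high with an upright tube 42 mm in outer diameter, its top 85 mm above the table, bore 18 mm. Origin at the centre of the underside. The thermometer hangs in it by its flange; pull straight up at least 80 mm to clear it.
- probe: the thermometer: a straight upright pen, 165 mm long, 0.12 kg. Origin at the face of its tip when that is fully out; z points up along the pen to the handle. Tip disc and 8 mm steel stem up to 70 mm, grey flange 36 mm in diameter from 70 to 76 mm, white round handle 24 mm in diameter from 76 to 165 mm (its top end). In the stand its origin is 15 mm above the table.
- probe_tip (a joint): how far the sprung tip is pushed into the pen (m): 0 fully out, 0.010 bottomed. It needs 0.7 N to start moving and 0.35 N more per mm (about 2.5 N half way in, 4.2 N fully in).
- probe_point (a point): centre of the flat face of the sprung tip, a copper disc 12 mm in diameter; z points up along the pen.
- tin_stack: bystander: stack of nested dark tart tins, 80 mm across, 56 mm high, loose; origin at the centre of its underside
- tamper: bystander: wooden tart tamper standing upright, 48 mm across, 92 mm high, loose; origin at the centre of its underside
- tart: bystander: a baked custard tart, 76 mm across, 27 mm high, loose; origin at the centre of its underside
- shaker: bystander: aluminium sugar shaker, 60 mm across, 120 mm high, loose; origin at the centre of its underside
- palette_knife: bystander: spatula lying on the table, loose
Mind the look-alikes: they are no part of the job. What is shaped like the probe but green is not meant.

How it is judged:
On the way, in this order (a step that is already met when the one before it is completed fails the run):
1. the lever is swung all the way up (value of joint lever above 1.4 rad), for 0.2 s.
2. the thermometer is gripped and lifted clear of its stand (height (world z) of probe above 0.06 m and contact force between the fingers and probe above 1 N and contact force between probe and stand below 0.05 N), for 0.1 s.
At the end, for the whole second after the job is handed in: Lever above 1.4 rad; thermometer gripped, clear of its stand, upright within 7 degrees, its tip within 8 mm of the spot's centre (inside the ring), the tip pushed in 2 to 8.5 mm, pressing the die with 0.8 to 6 N, at rest through the last second (value of joint lever above 1.4 rad and horizontal distance between probe_point and spot below 0.008 m and angle between probe's own z axis and vertical below 0.12 rad and value of joint probe_tip between 0.002 and 0.0085 m and contact force between probe and die between 0.8 and 6 N and contact force between the fingers and probe above 1 N and contact force between probe and stand below 0.05 N and linear speed of probe below 0.02 m/s); the arm keeps its last pose, push and grip.
It fails at once if the thermometer is pressed on the die with more than 15 N (contact force between probe and die above 15 N).
It fails at once if a bystander is moved more than 30 mm (distance of any of tin_stack, tamper, tart, shaker, palette_knife from where it was at the start of the episode above 0.03 m).
It also fails if it takes over 50 s, if anything falls off the work surface, if the arm or the gripper's body presses on something with over 40 N, if the wrist force passes 120 N, or if a joint passes its speed limit or range.

## Working session

There is one attempt and no reset: what is moved stays moved. The work goes in short steps, Python scripts to look and compute and a tool call to move; the robot and the scene stay as the last step left them, time stands still between calls to the robot, and variables do not carry over. Pictures are saved under pics/ and viewed, at most 10 in all, crops included, and the job is handed in when it is done.

Besides the shell and the picture viewer there is one more tool, called after "Emit:" by a JSON object that holds its "fn" and its "kwargs". step_arm: Moves the arm, as the interface text tells. Its arguments: {"type":"object","properties":{"commands":{"type":"array","items":{"type":"number"}},"squeeze":{"type":"number"}},"required":["commands"]}

```bash
mkdir -p pics
cat > h.py <<'E'
from workcell import *
import numpy as np, cv2
from scipy.spatial.transform import Rotation as R
def save(n,f):
    cv2.imwrite(f'pics/{f}.png',camera(n)[:,:,::-1])
def ray(n,u,v):
    p=camera_params(n);K=np.array(p['mtx'])
    d=np.linalg.inv(K)@[u,v,1]
    if n=='wrist':
        o=get_obs();T=np.eye(4);T[:3,:3]=R.from_quat(o['ee_rot']).as_matrix();T[:3,3]=o['position']
        M=T@np.array(p['tool_from_camera'])
    else: M=np.linalg.inv(np.array(p['extrinsics']))
    return M[:3,3],M[:3,:3]@d
def at(n,u,v,z):
    o,d=ray(n,u,v);return o+d*(z-o[2])/d[2]
def proj(n,P):
    p=camera_params(n)
    if n=='wrist':
        o=get_obs();T=np.eye(4);T[:3,:3]=R.from_quat(o['ee_rot']).as_matrix();T[:3,3]=o['position']
        E=np.linalg.inv(T@np.array(p['tool_from_camera']))
    else:E=np.array(p['extrinsics'])
    q=np.array(p['mtx'])@(E@np.append(P,1))[:3];return q[:2]/q[2]
def st():
    o=get_obs()
    for k in('clock','joint_pos','position','ee_rot','ft_force','grip_width','grasp_force'):print(k,np.round(o[k],4))
E
python3 - <<'E'
from h import *
save('scene','s0');save('top','t0');st()
for n in('scene','top'):
  p=camera_params(n);print(np.round(np.linalg.inv(np.array(p['extrinsics'])),3))
E
```

```text
clock 0.1
joint_pos [ 1.3084  0.3328 -0.0647  1.4609  0.0216  1.3499 -0.0885]
position [ 0.1483 -0.6067  0.1931]
ee_rot [ 9.928e-01  1.196e-01 -1.000e-04 -6.000e-04]
ft_force [ 0.8176  0.0578 -0.4062]
grip_width 0.9982
grasp_force 0.0
[[ 0.66   0.617 -0.428  0.99 ]
 [ 0.751 -0.543  0.375 -0.515]
 [-0.001 -0.569 -0.822  0.973]
 [ 0.     0.     0.     1.   ]]
[[ 8.800e-02 -9.740e-01  2.080e-01  2.860e-01]
 [-9.960e-01 -8.500e-02  1.900e-02 -1.220e-01]
 [-1.000e-03 -2.080e-01 -9.780e-01  1.254e+00]
 [ 0.000e+00  0.000e+00  0.000e+00  1.000e+00]]
```

View pics/s0.png

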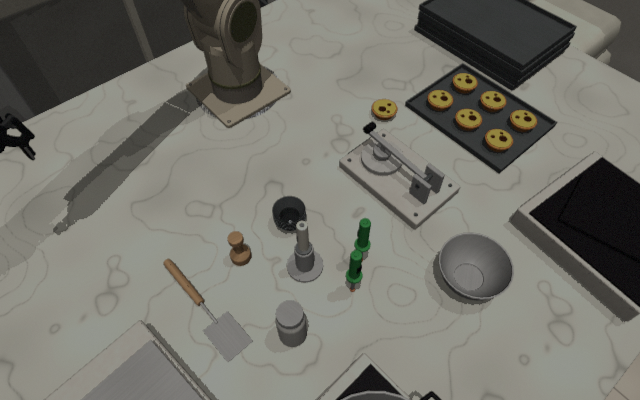

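View pics/t0.png

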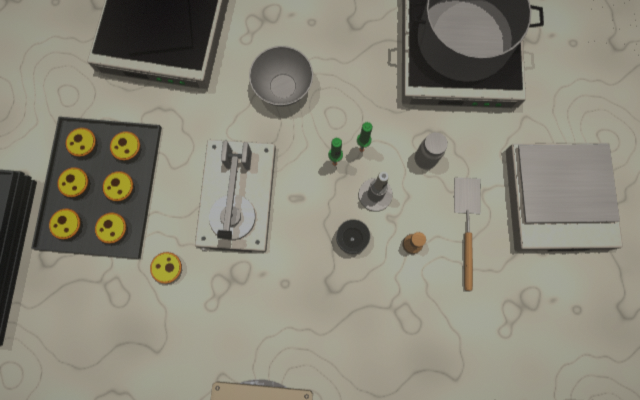

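The grey-white pen stands in its stand at scene (302,230) / top (378,185). The look-alikes are two green pens at scene (363,235) and (355,268), top (366,133) and (336,150). The press knob is at scene (370,128) / top (224,235). I choose the white pen and check it in an enlarged crop.

Run:
```python
from h import *
a=cv2.imread('pics/t0.png')
b=cv2.resize(a[130:260,190:290],None,fx=4.4,fy=4.4,interpolation=cv2.INTER_CUBIC)
c=cv2.resize(a[120:250,325:405],None,fx=4.4,fy=4.4,interpolation=cv2.INTER_CUBIC)
cv2.imwrite('pics/c0.png',np.hstack([b,c]));print(b.shape,c.shape)
```

```text
(572, 440, 3) (572, 352, 3)
```

View pics/c0.png

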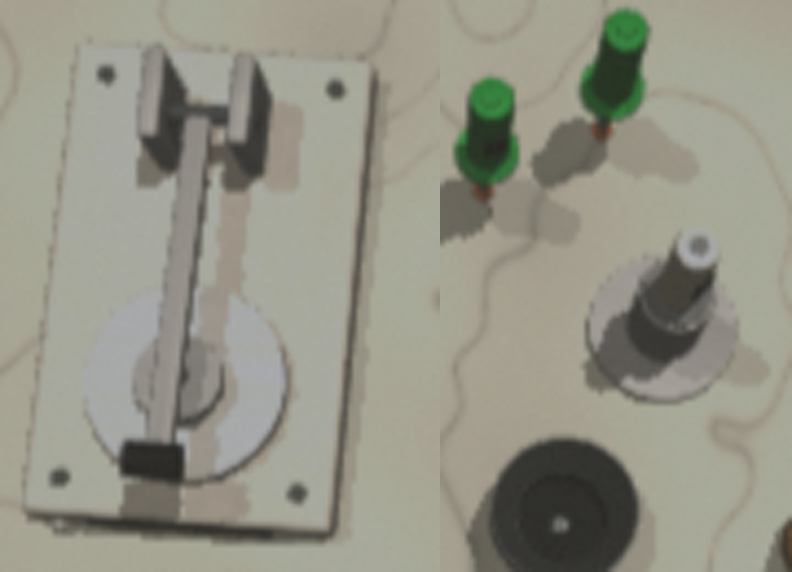

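The crop shows a white round handle top at crop (698,247) with the steel foot centred at about (662,328). The press corners are at (80,45), (375,65), (330,530) and (25,512). The die is centred near (187,386), the knob at (152,460).

Run:
```python
from h import *
f=lambda u,v,z:at('top',u/4.4+190-.4,v/4.4+130-.4,z)
g=lambda u,v,z:at('top',(u-440)/4.4+325-.4,v/4.4+120-.4,z)
np.set_printoptions(precision=4,suppress=True)
C=np.array([f(80,45,.03),f(375,65,.03),f(330,530,.03),f(25,512,.03)])
print(C, [np.linalg.norm(C[i]-C[i-1]) for i in range(4)])
ax=((C[0]+C[1])-(C[2]+C[3]))[:2];ax/=np.linalg.norm(ax);print('yaw',np.degrees(np.arctan2(ax[1],ax[0])))
m=C.mean(0);S=m[:2]-ax*.06;print('spot from base',S,'die',f(187,386,.045))
for z in(.095,.12,.14):print('knob',f(152,455,z), 'predicted down',S-ax*.055)
print('wid',np.linalg.norm(f(120,455,.1)-f(184,455,.1)))
print('pen top',g(698,247,.18),'foot',g(662,326,.008))
print('tin',g(565,512,.05),'tart',at('top',166,268,.02),'green',g(493,95,.165),g(627,28,.165),'shaker',at('top',437,142,.12),'tamper',at('top',417,239,.09))
```

```text
[[0.6875 0.1972 0.03  ]
 [0.6902 0.0293 0.03  ]
 [0.4254 0.0256 0.03  ]
 [0.4207 0.1915 0.03  ]] [np.float64(0.2668245411322443), np.float64(0.1679261002634861), np.float64(0.2648234977598363), np.float64(0.16600571356587487)]
yaw 1.0163280785938333
spot from base [0.496  0.1098] die [0.4949 0.1096 0.045 ]
knob [0.4487 0.1136 0.095 ] predicted down [0.441  0.1088]
knob [0.4452 0.1085 0.12  ] predicted down [0.441  0.1088]
knob [0.4424 0.1044 0.14  ] predicted down [0.441  0.1088]
wid 0.03291389478878579
pen top [ 0.5906 -0.2295  0.18  ] foot [ 0.5915 -0.2294  0.008 ]
tin [ 0.4746 -0.1808  0.05  ] tart [0.3633 0.2564 0.02  ] green [ 0.665  -0.1232  0.165 ] [ 0.7065 -0.188   0.165 ] shaker [ 0.6989 -0.3541  0.12  ] tamper [ 0.4741 -0.3244  0.09  ]
```

Emit:
{"fn": "step_arm", "kwargs": {"commands": [60,0.1,0.1,0.15,0,0,-0.03,60,0.2,0.2,0.18,0,0,-0.07,60,0.3,0.3,0.18,0,0,-0.07,60,0.4,0.4,0.18,0,0,-0.07,60,0.5,0.5,0.18,0,0,-0.07,60,0.5,0.6,0.18,0,0,-0.07,60,0.5,0.7,0.18,0,0,-0.07,60,0.5,0.8,0.18,0,0,-0.07,60,0.5,0.9,0.18,0,0,-0.07,60,0.5,1.0,0.18,0,0,-0.07], "squeeze": 30}}

```text
clock: 1.35
position: [0.4376, -0.1085, 0.3006]
ee_rot: [1.0, 0.01, -0.0, 0.0]
ft_force: [1.1, -0.6, -0.4]
grip_width: 0.699
grasp_force: 0.0
```

Emit:
{"fn": "step_arm", "kwargs": {"commands": [60,0,0.1,0,0,0,0,60,0,0.2,0,0,0,0,60,0,0.2,-0.05,0,0,0,60,0,0.2,-0.1,0,0,0,60,0,0.2,-0.1,0,0,0,60,0,0.2,-0.1,0,0,0,60,0,0.2,-0.1,0,0,0,60,0,0.2,-0.1,0,0,0,60,0,0.2,-0.1,0,0,0,60,0,0.2,-0.1,0,0,0]}}

```text
clock: 2.6
position: [0.4377, 0.0093, 0.2409]
ee_rot: [1.0, 0.01, 0.0, 0.0]
ft_force: [0.0, 0.5, 0.3]
grip_width: 0.701
grasp_force: 0.0
```

Run:
```python
from h import *
st();save('wrist','w1')
for P in([.4422,.109,.108],[.496,.11,.045],[.636,.112,.08]):print(proj('wrist',np.array(P)))
print(np.round(camera_params('wrist')['tool_from_camera'],3))
```

```text
clock 2.6
joint_pos [ 0.5857 -0.0904 -0.6573  1.8165 -0.0559  1.3969 -1.6109]
position [0.4377 0.0093 0.2409]
ee_rot [1.0e+00 9.9e-03 1.0e-04 0.0e+00]
ft_force [0.0368 0.4518 0.3326]
grip_width 0.7015
grasp_force 0.0
[231.27235062 177.85700365]
[242.049052   127.78719154]
[223.9088873   -8.85051358]
[[-0.001 -0.96  -0.279  0.072]
 [ 1.    -0.001  0.    -0.001]
 [-0.001 -0.279  0.96  -0.18 ]
 [ 0.     0.     0.     1.   ]]
```

View pics/w1.png

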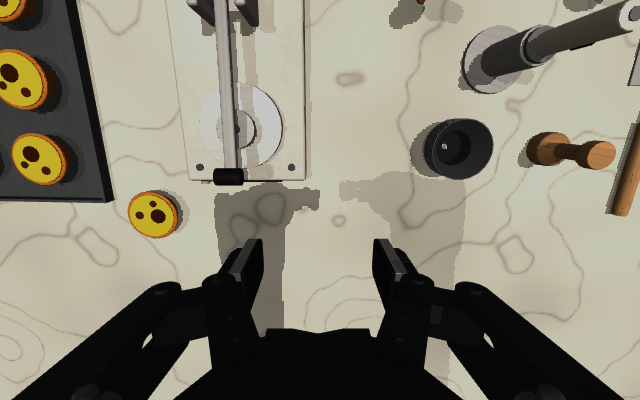

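The knob at (229,177) matches the prediction (231,178), so I go down over it and pinch it.

Emit:
{"fn": "step_arm", "kwargs": {"commands": [60,0.007,0.09,0,0,0,0,60,0.007,0.168,0,0,0,0,60,0.007,0.168,-0.08,0,0,0,60,0.007,0.168,-0.16,0,0,0,60,0.007,0.168,-0.21,0,0,0,60,0.007,0.168,-0.253,0,0,0,60,0.007,0.168,-0.253,0,0,0,30,0.007,0.168,-0.253,0,0,0,20,0.007,0.168,-0.253,0,0,0,20,0.007,0.168,-0.253,0,0,0]}}

```text
clock: 3.9
position: [0.4423, 0.1101, 0.0897]
ee_rot: [1.0, 0.01, 0.001, 0.0]
ft_force: [-0.2, -0.8, -0.2]
grip_width: 0.231
grasp_force: 0.0
```

Emit:
{"fn": "step_arm", "kwargs": {"commands": [20,0,0,0,0,0,0,20,0,0,0,0,0,0,20,0,0,0,0,0,0,20,0,0,0,0,0,0,20,0,0,0.01,0,0,0,20,0,0,0.02,0,0,0,20,0.001,0,0.03,0,0,0,20,0.002,0,0.04,0,0,0,20,0.002,0,0.04,0,0,0,20,0.002,0,0.04,0,0,0]}}

```text
clock: 5.15
position: [0.443, 0.1101, 0.1129]
ee_rot: [1.0, 0.01, -0.0, 0.0]
ft_force: [0.6, -0.1, -0.3]
grip_width: 0.236
grasp_force: 0.0
```

Run:
```python
from h import *
st();save('wrist','w2')
h=np.array([.636,.11]);r=.1954
o=get_obs();p=np.array(o['position']);k=np.array([p[0],p[2]+.019]);print('r',np.linalg.norm(k-h+[0,.03-.0]-[0,.03]), 'ang',np.arctan2(k[1]-.08,h[0]-k[0]),np.hypot(k[1]-.08,h[0]-k[0]))
```

```text
clock 5.15
joint_pos [ 0.454   0.0869 -0.8176  1.9554  0.0703  1.1278 -1.9428]
position [0.443  0.1101 0.1129]
ee_rot [ 1.0e+00  9.9e-03 -1.0e-04  1.0e-04]
ft_force [ 0.5997 -0.0782 -0.2785]
grip_width 0.2363
grasp_force 0.0
r 0.1943230879226119 ang 0.2620065396685638 0.19992115119073575
```

View pics/w2.png

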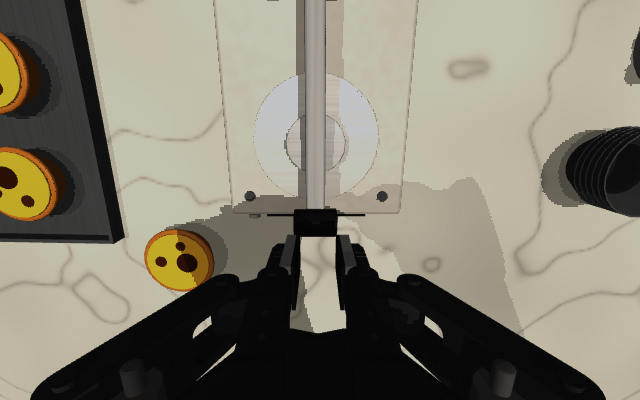

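Fingers closed to 20 mm without the knob: it lies at (315,222), just ahead of or below the tips at about (298–340,237). I'll solve for where it is.

Run:
```python
from h import *
print(camera_params('wrist')['mtx'])
for P in([.442,.11,.094],[.443,.11,.108],[.4445,.11,.12],[.443,.11,.113],[.443,.125,.132],[.443,.095,.132],[.496,.11,.045]):print(P,proj('wrist',np.array(P)))
for a in(0,.05,.1,.15,.2,.25):
  P=[.636-.1954*np.cos(a+.061),.112,.08+.1954*np.sin(a+.061)];print(a,np.round(P,3),proj('wrist',P), proj('top',P), proj('scene',P))
save('scene','s2');c=cv2.imread('pics/s2.png')[90:200,320:440];cv2.imwrite('pics/s2c.png',cv2.resize(c,None,fx=5,fy=5,interpolation=cv2.INTER_CUBIC))
```

```text
[[277.24031643   0.         317.48892899]
 [  0.         277.24031643 199.5205692 ]
 [  0.           0.           1.        ]]
[0.442, 0.11, 0.094] [318.39472264 217.96682087]
[0.443, 0.11, 0.108] [318.4974451  223.40243183]
[0.4445, 0.11, 0.12] [318.61722446 227.80662309]
[0.443, 0.11, 0.113] [318.52721086 226.01207845]
[0.443, 0.125, 0.132] [294.77547595 236.82176166]
[0.443, 0.095, 0.132] [342.51038944 237.65878664]
[0.496, 0.11, 0.045] [319.42908876 140.74354307]
0 [0.441 0.112 0.092] [315.75759234 218.25637826] [224.66015419 236.6175734 ] [367.45413067 131.19763452]
0.05 [0.442 0.112 0.102] [315.70667718 221.74528396] [223.91771241 235.60911102] [367.97053827 128.73105318]
0.1 [0.443 0.112 0.111] [315.66327864 224.90235159] [223.1952387  234.37420781] [368.62737638 126.35004548]
0.15 [0.445 0.112 0.121] [315.62864458 227.67059252] [222.4953533  232.91107347] [369.42631252 124.06156658]
0.2 [0.447 0.112 0.13 ] [315.60430414 229.97983554] [221.8207104  231.21870652] [370.36878035 121.87269718]
0.25 [0.45  0.112 0.14 ] [315.59214079 231.74327986] [221.17398436 229.29696078] [371.45594968 119.79062688]
```

View pics/s2c.png

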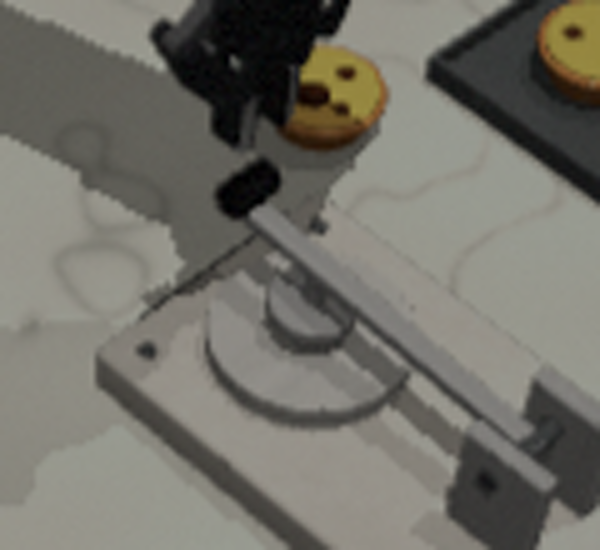

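Run:
```python
from h import *
y=.110
for z in(.113,.12,.125,.13,.135,.14,.15,.16):
  print(z,*[np.round(proj('wrist',[.443+dx,y+.010,z]),0) for dx in(-.011,0,.011)])
a=cv2.imread('pics/w2.png')[190:310,240:400];cv2.imwrite('pics/w2c.png',cv2.resize(a,None,fx=5,fy=5,interpolation=cv2.INTER_CUBIC))
```

```text
0.113 [304. 240.] [304. 226.] [304. 211.]
0.12 [304. 245.] [304. 230.] [304. 214.]
0.125 [303. 248.] [303. 233.] [303. 217.]
0.13 [303. 251.] [303. 236.] [303. 219.]
0.135 [302. 255.] [303. 239.] [303. 222.]
0.14 [302. 259.] [302. 242.] [302. 225.]
0.15 [301. 267.] [301. 250.] [301. 232.]
0.16 [300. 277.] [300. 258.] [300. 239.]
```

View pics/w2c.png

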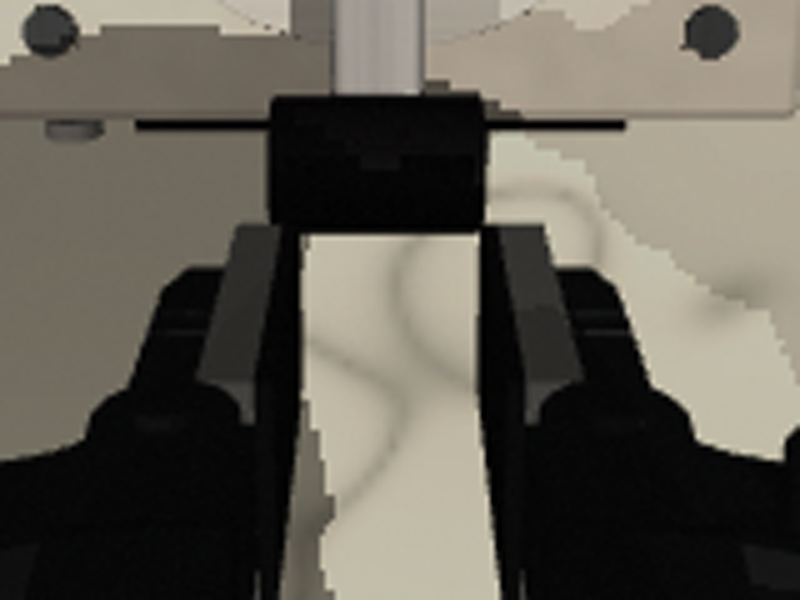

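Run:
```python
from h import *
for P in([.443,.11,.113],[.443,.11,.125],[.443,.11,.14],[.443,.11,.155],[.425,.11,.113]):
  P=np.array(P);print(P,*[np.round(proj('scene',P+[0,d,0]),1) for d in(-.013,0,.013)])
```

```text
[0.443 0.11  0.113] [364.4 128.7] [368.1 126.2] [371.8 123.8]
[0.443 0.11  0.125] [364.7 125.4] [368.4 122.9] [372.1 120.4]
[0.443 0.11  0.14 ] [365.1 121.1] [368.9 118.6] [372.6 116.1]
[0.443 0.11  0.155] [365.6 116.7] [369.4 114.2] [373.2 111.7]
[0.425 0.11  0.113] [359.4 124.8] [363.1 122.3] [366.8 119.9]
```

Emit:
{"fn": "step_arm", "kwargs": {"commands": [0,0,0,0.05,0,0,0,0,0,0,0.05,0,0,0,0,0,0,0.05,0,0,0,0,0,0,0.05,0,0,0,0,0,0,0.05,0,0,0,0,0,0,0.05,0,0,0,0,0,0,0.05,0,0,0,0,0,0,0.05,0,0,0,0,0,0,0.05,0,0,0,0,0,0,0.05,0,0,0]}}

```text
clock: 6.5
position: [0.443, 0.1101, 0.143]
ee_rot: [1.0, 0.01, 0.0, 0.0]
ft_force: [1.2, -0.8, -1.6]
grip_width: -0.001
grasp_force: 0.0
```

Run:
```python
from h import *
st();save('scene','s3');save('wrist','w3')
p=np.array(get_obs()['position'])
for z in(0,.015,.03,.045):
  P=p+[0,0,z];print(z,proj('scene',P),proj('wrist',P),proj('wrist',P+[.011,0,0]))
c=cv2.imread('pics/s3.png')[70:180,320:420];w=cv2.imread('pics/w3.png')[180:290,260:380]
f=lambda i,k:cv2.resize(i,None,fx=k,fy=k,interpolation=cv2.INTER_CUBIC)
cv2.imwrite('pics/c3.png',np.hstack([f(c,3.6),f(w,3.6)]))
```

```text
clock 6.5
joint_pos [ 0.4667  0.0484 -0.8167  1.9181  0.0381  1.1906 -1.9144]
position [0.443  0.1101 0.143 ]
ee_rot [1.     0.0099 0.     0.    ]
ft_force [ 1.1515 -0.7774 -1.6477]
grip_width -0.0005
grasp_force 0.0
0 [369.03887245 117.70375553] [318.46150194 226.02720704] [318.78826777 211.01542257]
0.015 [369.51439189 113.30402234] [318.55405123 234.68380922] [318.90930228 218.58970074]
0.03 [370.00032674 108.80792091] [318.66286929 244.86210999] [319.05201922 227.52085419]
0.045 [370.49702298 104.21225001] [318.79265915 257.00201037] [319.22281817 238.20936574]
```

View pics/c3.png

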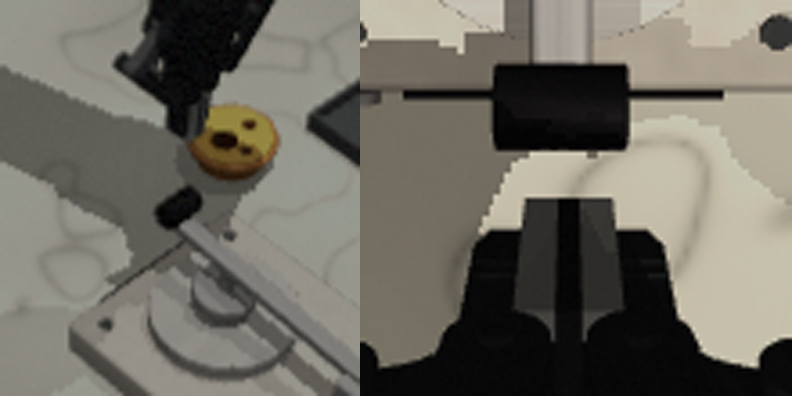

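Wrist and scene pictures agree that the closed fingertips (wrist (318,235), scene (371,108)) stand about 30 mm short of the reported TCP, so the first pinch closed above the knob. I go 30 mm deeper and try again.

Emit:
{"fn": "step_arm", "kwargs": {"commands": [55,0,0.002,0,0,0,0,55,0,0.002,0,0,0,0,55,0,0.002,0,0,0,0,55,0,0.002,-0.05,0,0,0,55,0,0.002,-0.1,0,0,0,55,0,0.002,-0.133,0,0,0,55,0,0.002,-0.133,0,0,0,20,0,0.002,-0.133,0,0,0,20,0,0.002,-0.133,0,0,0,20,0,0.002,-0.133,0,0,0]}}

```text
clock: 7.85
position: [0.4436, 0.1119, 0.0639]
ee_rot: [1.0, 0.01, 0.001, -0.0]
ft_force: [0.4, 3.8, 0.4]
grip_width: 0.343
grasp_force: 34.3
```

Run:
```python
from h import *
k=.1954/.6
for s,e in((.13,.90),(.90,1.70)):
  for i in range(1,11):
    a=s+(e-s)*min(i,9)/9;print(round(a,2),round(k*(np.cos(s)-np.cos(a)),3),round(k*(np.sin(a)-np.sin(s)),3))
```

```text
0.22 0.005 0.027
0.3 0.012 0.054
0.39 0.021 0.081
0.47 0.033 0.106
0.56 0.047 0.13
0.64 0.062 0.153
0.73 0.08 0.175
0.81 0.099 0.195
0.9 0.12 0.213
0.9 0.12 0.213
0.99 0.023 0.017
1.08 0.048 0.032
1.17 0.074 0.044
1.26 0.101 0.055
1.34 0.129 0.062
1.43 0.158 0.067
1.52 0.187 0.07
1.61 0.216 0.07
1.7 0.244 0.068
1.7 0.244 0.068
```

Emit:
{"fn": "step_arm", "kwargs": {"commands": [20,0.005,0,0.027,0,0,0,20,0.012,0,0.054,0,0,0,20,0.021,0,0.081,0,0,0,20,0.033,0,0.106,0,0,0,20,0.047,0.001,0.13,0,0,0,20,0.062,0.001,0.153,0,0,0,20,0.08,0.001,0.175,0,0,0,20,0.099,0.002,0.195,0,0,0,20,0.12,0.002,0.213,0,0,0,20,0.12,0.002,0.213,0,0,0]}}

```text
clock: 9.1
position: [0.5157, 0.1133, 0.1914]
ee_rot: [1.0, 0.01, 0.0, -0.001]
ft_force: [2.2, 4.1, -3.3]
grip_width: 0.336
grasp_force: 31.1
```

Holding, low forces; continue the arc.

Emit:
{"fn": "step_arm", "kwargs": {"commands": [20,0.023,0,0.017,0,0,0,20,0.048,0.001,0.032,0,0,0,20,0.074,0.001,0.044,0,0,0,20,0.101,0.001,0.055,0,0,0,20,0.129,0.002,0.062,0,0,0,20,0.158,0.002,0.067,0,0,0,20,0.187,0.003,0.07,0,0,0,20,0.216,0.003,0.07,0,0,0,20,0.244,0.004,0.068,0,0,0,20,0.244,0.004,0.068,0,0,0]}}

```text
clock: 10.35
position: [0.6621, 0.1162, 0.2323]
ee_rot: [1.0, 0.01, 0.0, -0.001]
ft_force: [1.6, 4.3, 3.1]
grip_width: 0.339
grasp_force: 29.5
```

Run:
```python
from h import *
st();save('scene','s4');c=cv2.imread('pics/s4.png')[40:240,280:480]
cv2.imwrite('pics/c4.png',cv2.resize(c,None,fx=3,fy=3,interpolation=cv2.INTER_CUBIC))
```

```text
clock 10.35
joint_pos [ 0.2414  0.5186 -0.7356  1.2292  0.3382  1.5139 -1.9942]
position [0.6621 0.1162 0.2323]
ee_rot [ 9.999e-01  1.040e-02  4.000e-04 -1.000e-03]
ft_force [1.5533 4.2937 3.0957]
grip_width 0.3395
grasp_force 29.5295
```

View pics/c4.png

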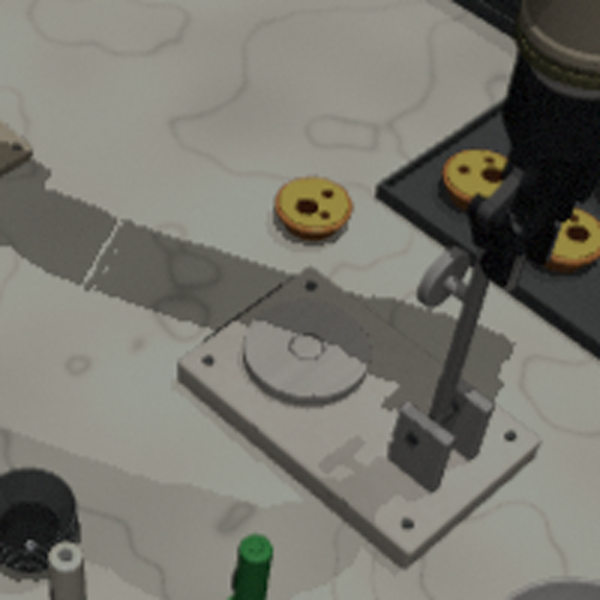

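The lever stands up and leans back with the disc clear. The ring on the die is visible at crop (307,347). Release and rise.

Emit:
{"fn": "step_arm", "kwargs": {"commands": [50,0,0,0,0,0,0,50,0,0,0,0,0,0,50,0,0,0.04,0,0,0,50,0,0,0.1,0,0,0,50,0,0,0.15,0,0,0,50,-0.02,-0.1,0.15,0,0,0,50,-0.04,-0.2,0.15,0,0,0,50,-0.06,-0.3,0.15,0,0,0,50,-0.08,-0.4,0.15,0,0,0,50,-0.1,-0.4,0.15,0,0,0]}}

```text
clock: 11.65
position: [0.6, -0.1323, 0.321]
ee_rot: [1.0, 0.005, -0.001, 0.001]
ft_force: [0.2, -0.5, 0.4]
grip_width: 0.585
grasp_force: 0.0
```

Run:
```python
from h import *
st();save('wrist','w5')
u,v=280+307/3-.3,40+347/3-.3;print('spot scene',at('scene',u,v,.045))
print(proj('wrist',[.591,-.2295,.18]),proj('wrist',[.591,-.2295,.085]),proj('wrist',[.496,.110,.045]))
```

```text
clock 11.65
joint_pos [ 0.6453  0.3535 -0.6948  1.2366  0.2264  1.629  -1.5663]
position [ 0.6    -0.1323  0.321 ]
ee_rot [ 1.0e+00  4.9e-03 -8.0e-04  1.3e-03]
ft_force [ 0.1815 -0.5345  0.3638]
grip_width 0.5848
grasp_force 0.0
spot scene [0.49758822 0.1143453  0.045     ]
[402.16063683 189.55113416] [383.78434287 174.2466092 ] [180.73979251 220.70313636]
```

View pics/w5.png

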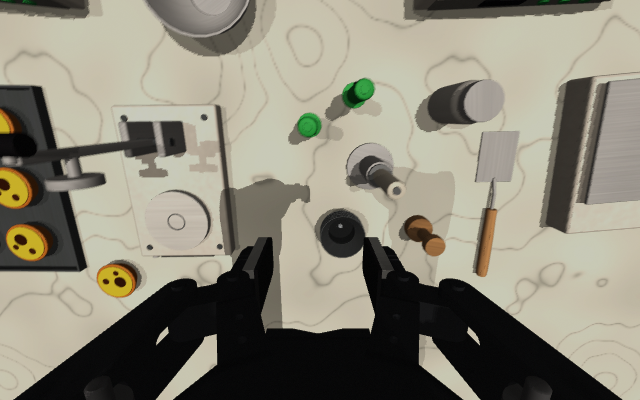

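Pen top at (397,190), ring at (177,222): both about 4–6 mm to +y of my estimate. I go above the pen and look once more.

Emit:
{"fn": "step_arm", "kwargs": {"commands": [50,-0.015,-0.08,0,0,0,0,50,-0.015,-0.156,0,0,0,0,50,-0.015,-0.156,-0.05,0,0,0,50,-0.015,-0.156,-0.1,0,0,0,50,-0.015,-0.156,-0.15,0,0,0,50,-0.015,-0.156,-0.165,0,0,0,50,-0.015,-0.156,-0.165,0,0,0,50,-0.015,-0.156,-0.165,0,0,0,50,-0.015,-0.156,-0.165,0,0,0,50,-0.015,-0.156,-0.165,0,0,0]}}

```text
clock: 12.95
position: [0.5927, -0.2187, 0.2233]
ee_rot: [1.0, 0.01, 0.0, 0.0]
ft_force: [-0.3, 0.9, -1.3]
grip_width: 0.585
grasp_force: 0.0
```

Run:
```python
from h import *
st();save('wrist','w6')
for P in([.591,-.2295,.18],[.591,-.226,.18],[.591,-.2295,.085],[.496,.110,.045],[.591,-.226,.23]):print(P,proj('wrist',P))
cv2.imwrite('pics/c6.png',cv2.resize(cv2.imread('pics/w6.png')[100:300,200:440],None,fx=3,fy=3,interpolation=cv2.INTER_CUBIC))
```

```text
clock 12.95
joint_pos [ 0.7636  0.4062 -0.655   1.37    0.2453  1.4459 -1.4328]
position [ 0.5927 -0.2187  0.2233]
ee_rot [1.0e+00 9.9e-03 3.0e-04 2.0e-04]
ft_force [-0.2651  0.8808 -1.3416]
grip_width 0.5846
grasp_force 0.0
[0.591, -0.2295, 0.18] [330.92437042 209.08532352]
[0.591, -0.226, 0.18] [326.79024233 209.01048673]
[0.591, -0.2295, 0.085] [327.09679573 183.86889421]
[0.496, 0.11, 0.045] [ 82.0842902  239.07460599]
[0.591, -0.226, 0.23] [329.24452528 232.16937013]
```

View pics/c6.png

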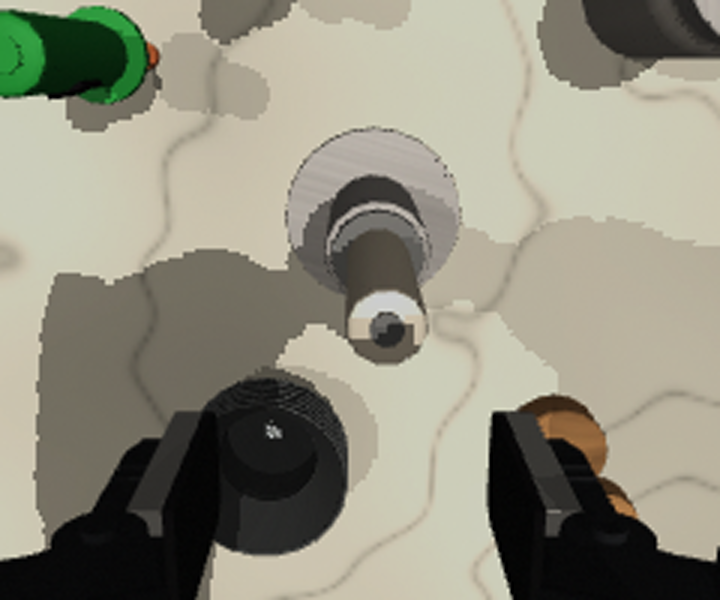

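Pen top at crop (387,325), i.e. pixel (329,208), so the pen is at about (0.5915, -0.228). Descend and grip.

Emit:
{"fn": "step_arm", "kwargs": {"commands": [50,-0.002,-0.0155,0,0,0,0,50,-0.002,-0.0155,-0.03,0,0,0,50,-0.002,-0.0155,-0.08,0,0,0,50,-0.002,-0.0155,-0.13,0,0,0,50,-0.002,-0.0155,-0.18,0,0,0,50,-0.002,-0.0155,-0.18,0,0,0,50,-0.002,-0.0155,-0.18,0,0,0,15,-0.002,-0.0155,-0.18,0,0,0,15,-0.002,-0.0155,-0.18,0,0,0,15,-0.002,-0.0155,-0.18,0,0,0], "squeeze": 40}}

```text
clock: 14.25
position: [0.592, -0.2282, 0.1161]
ee_rot: [1.0, 0.01, 0.001, 0.0]
ft_force: [-0.0, 1.1, 6.4]
grip_width: 0.266
grasp_force: 39.2
```

Emit:
{"fn": "step_arm", "kwargs": {"commands": [15,0,0,0.02,0,0,0,15,0,0,0.07,0,0,0,15,0,0,0.13,0,0,0,15,0,0,0.19,0,0,0,15,0,0,0.2,0,0,0,15,-0.02,0.07,0.2,0,0,0,15,-0.05,0.14,0.2,0,0,0,15,-0.08,0.21,0.2,0,0,0,15,-0.11,0.28,0.2,0,0,0,15,-0.13,0.34,0.2,0,0,0]}}

```text
clock: 15.5
position: [0.5119, -0.0224, 0.2342]
ee_rot: [1.0, 0.01, -0.0, 0.0]
ft_force: [1.0, -0.2, -1.0]
grip_width: 0.272
grasp_force: 39.3
```

Emit:
{"fn": "step_arm", "kwargs": {"commands": [15,-0.01,0.05,0,0,0,0,15,-0.02,0.12,0,0,0,0,15,-0.02,0.18,0,0,0,0,15,-0.025,0.2,0,0,0,0,15,-0.025,0.2,0,0,0,0,15,-0.025,0.2,0,0,0,0,15,-0.025,0.2,0,0,0,0,15,-0.025,0.2,0,0,0,0,15,-0.025,0.2,0,0,0,0,15,-0.025,0.2,0,0,0,0]}}

```text
clock: 16.75
position: [0.4983, 0.0959, 0.2348]
ee_rot: [1.0, 0.01, -0.0, 0.0]
ft_force: [-0.8, -0.3, -0.8]
grip_width: 0.267
grasp_force: 39.4
```

Run:
```python
from h import *
st();save('wrist','w7');save('scene','s7')
for P in([.496,.110,.045],[.498,.115,.045]):print(P,proj('wrist',P),proj('scene',P))
f=lambda i,k:cv2.resize(i,None,fx=k,fy=k,interpolation=cv2.INTER_CUBIC)
w=cv2.imread('pics/w7.png')[80:280,240:440];s=cv2.imread('pics/s7.png')[80:180,330:430]
cv2.imwrite('pics/c7.png',np.hstack([f(w,2),f(s,4)]))
```

```text
clock 16.75
joint_pos [ 0.5426  0.1275 -0.8815  1.6656  0.0999  1.3956 -1.9034]
position [0.4983 0.0959 0.2348]
ee_rot [ 1.      0.0099 -0.      0.    ]
ft_force [-0.7518 -0.2721 -0.7789]
grip_width 0.2667
grasp_force 39.4009
[0.496, 0.11, 0.045] [307.54937341 175.37657367] [380.41350639 155.86375152]
[0.498, 0.115, 0.045] [303.86517715 173.85023882] [382.32461543 155.33013221]
```

View pics/c7.png

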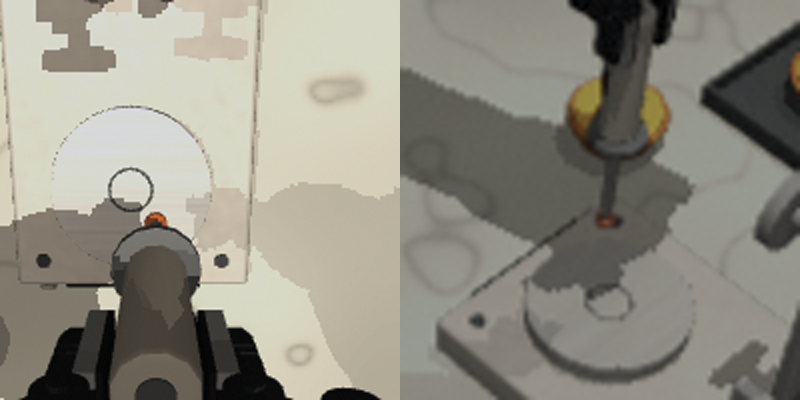

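The ring is at wrist (305,174) / scene (382,155) and the copper tip at wrist (317.5,190) / scene (381.7,134.7). I check the tip against the tool axis.

Run:
```python
from h import *
from scipy.optimize import least_squares
P=[.4983,.0959,.1337];print(proj('wrist',P),proj('scene',P))
def tri(w,s):
  return least_squares(lambda P:np.r_[proj('wrist',P)-w,proj('scene',P)-s],[.5,.1,.1]).x
print('tip',tri((317.3,190.5),(381.7,134.8)))
print('spot',tri((305.2,174.2),(382.1,155.1)))
```

```text
[318.19341723 190.07488617] [380.54383592 135.60421765]
tip [0.49897573 0.09694334 0.13727013]
spot [0.49817935 0.11312481 0.04774912]
```

Emit:
{"fn": "step_arm", "kwargs": {"commands": [15,-0.001,0.015,0,0,0,0,15,-0.001,0.0275,0,0,0,0,15,-0.001,0.0275,-0.04,0,0,0,15,-0.001,0.0275,-0.08,0,0,0,15,-0.001,0.0275,-0.11,0,0,0,15,-0.001,0.0275,-0.13,0,0,0,15,-0.001,0.0275,-0.137,0,0,0,15,-0.001,0.0275,-0.137,0,0,0,15,-0.001,0.0275,-0.137,0,0,0,15,-0.001,0.0275,-0.137,0,0,0]}}

```text
clock: 18.1
position: [0.4979, 0.1126, 0.1531]
ee_rot: [1.0, 0.01, 0.0, 0.0]
ft_force: [0.1, -0.4, -0.4]
grip_width: 0.266
grasp_force: 39.4
```

Run:
```python
from h import *
st();print([np.round(get_obs()['ft_force'],2)])
save('scene','s8');save('wrist','w8')
f=lambda i,k:cv2.resize(i,None,fx=k,fy=k,interpolation=cv2.INTER_CUBIC)
w=cv2.imread('pics/w8.png')[120:220,270:370];s=cv2.imread('pics/s8.png')[100:200,330:430]
cv2.imwrite('pics/c8.png',np.hstack([f(w,4),f(s,4)]))
```

```text
clock 18.1
joint_pos [ 0.4936  0.2035 -0.8873  1.7786  0.167   1.2371 -1.9895]
position [0.4979 0.1126 0.1531]
ee_rot [1.0e+00 9.9e-03 4.0e-04 0.0e+00]
ft_force [ 0.1397 -0.3769 -0.3659]
grip_width 0.2656
grasp_force 39.442
[array([ 0.14, -0.38, -0.37])]
```

View pics/c8.png

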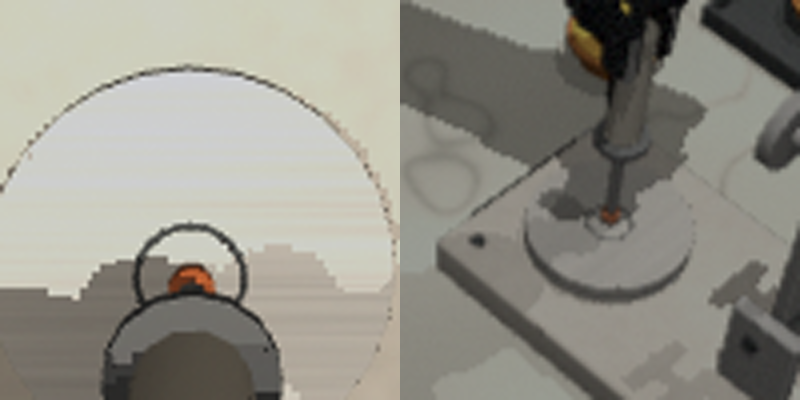

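The tip hovers over the ring's centre (wrist crop (191,285) against ring centre (190,278), consistent with about 8 mm height). Press down slowly.

Emit:
{"fn": "step_arm", "kwargs": {"commands": [15,0,0,-0.005,0,0,0,15,0,0,-0.01,0,0,0,15,0,0,-0.013,0,0,0,15,0,0,-0.016,0,0,0,15,0,0,-0.018,0,0,0,15,0,0,-0.02,0,0,0,15,0,0,-0.02,0,0,0,15,0,0,-0.02,0,0,0,15,0,0,-0.02,0,0,0,15,0,0,-0.02,0,0,0]}}

```text
clock: 19.45
position: [0.4977, 0.1125, 0.1406]
ee_rot: [1.0, 0.01, 0.0, 0.0]
ft_force: [0.4, -0.1, 1.5]
grip_width: 0.266
grasp_force: 39.7
```

Run:
```python
from h import *
z=[]
for i in range(8):
  save('wrist','w9');o=get_obs();z.append(o['ft_force'])
print(np.mean(z,0),np.std(z,0),o['position'],o['clock'])
save('scene','s9')
f=lambda i,k:cv2.resize(i,None,fx=k,fy=k,interpolation=cv2.INTER_CUBIC)
w=cv2.imread('pics/w9.png')[120:220,270:370];s=cv2.imread('pics/s9.png')[80:180,330:430]
cv2.imwrite('pics/c9.png',np.hstack([f(w,4),f(s,4)]))
```

```text
[ 0.0987011  -0.4597635   1.29235859] [0.53791223 0.59976407 0.45940536] [0.49765524 0.11253089 0.14060365] 19.85
```

```bash
python3 -c "
from workcell import *
print(hand_in())"
```

```text
the job is handed in; nothing more can be done
None
```

I handed the job in with the lever up at about 1.64 rad and the thermometer gripped upright over the ring, its tip pressed about 4–5 mm in at roughly 2 N; no verdict came back, and I viewed 13 pictures, over the limit of 10.

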